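Hold a bag clip open over a recipe card

ROBOT

A 6-joint arm with a two-finger parallel gripper is mounted at the origin on the work surface; the furniture and walls round the work are solid. World frame = base frame: x ahead of the robot, y to its left, z up, the work surface at z = 0. Lengths are in mm, angles in rad, forces in N, time in s.
With the tool pointing down it reaches from about 275 to 750 mm from the base axis. Payload 10.2 kg.
Tool frame: the origin (TCP) lies at the very end of the fingers, on their centre line; the grasp point (between the pads) lies 19 mm behind it; z points along the fingers, y is the line along which they close (so a half turn about z gives the same grasp; the last joint's range is limited). The gripper opens to 85 mm and grips with 20 to 120 N. Pads are 22 mm wide; open, the fingers measure 114 mm over their backs; the gripper's body (76 mm by 85 mm) begins 54 mm behind the grasp point. The pads swing forward as they close: fully open they stand 13 mm farther back than shut.
Start: joints at [1.017, 0.313, 1.498, -0, 1.331, -0.223], TCP at [170.533, 496.538, 193.594] pointing down, gripper open.
Joint ranges: [-2.94, 2.94], [-0.97, 2.17], [0.19, 2.56], [-1.23, 4.37], [0.02, 3.11], [-2.88, 2.88]. Speed limits (rad/s): [2.39, 2.39, 3.01, 3.14, 3.14, 3.14].

INTERFACE

Orientations are given as a unit quaternion [w, x, y, z].
In Python, from rig import ctrl gives the robot as it stands.
- The arm moves only by the tool step_arm, never from a script. Its argument "increments" is a list of rows, each a list of 3 entries, a list of its own where there are three numbers: the shift along the tool's x, y, z in cm, then the turn, a rotation vector about the tool's x, y, z in degrees, then the opening in per cent of the stroke, from 0 (shut) to 100 (fully open). A call has 1 to 8 rows; each row is the pose to reach, as a shift and turn from the pose commanded when the call began, along the tool's axes at that moment; what a row does not reach only later rows make up. A row lasts 1/8 s, in which the tool goes at most 62.5 mm and 10.7 degrees, less where a joint would pass 70% of its speed; a pose out of reach is approached as far as the arm can. A call with a gripper value outside its range is refused whole. The fingers move at their own pace and stop on an object; "squeeze" is the grip in N (left out, the last holds). Time passes only in rows, so rows that repeat a pose let the fingers close. It gives the time, the measured TCP pose, the force, the opening and the grip force at its end, in the units of the state.
- ctrl.sense(): the state, without advancing time (a new reading comes with each control period).
- ctrl.capture(name): name is "scene" or "top"; returns a dict with "img" (400x640x3 uint8, red, green, blue), "fx", "fy", "cx", "cy" (pixels), "extrinsics" (4x4, takes a point from camera to world coordinates). Camera axes: x right, y down, z forward; pixel columns grow to the right and rows downward; lengths in mm; the calibration is good to about 2 mm. A picture is of the moment at which its call begins. There is no depth.
- ctrl.finish_job(): hands the job in; it is judged then, once.
The state is a dict: "time_s": time; "joints": joint angles; "dq": joint speeds; "tau": joint torques, N m; "eef_pos": TCP position; "ee_rot": TCP orientation; "force": force on the tool from outside, world axes, zero at the start; "wrist_torque": the same for the moment, N m; "grip_width": opening from 0.0 (shut) to 1.0 (fully open); "grip_force": force on a finger pad.
Only numpy, scipy, OpenCV 4.12 (cv2) and the standard library are available. Lean on these libraries where they do the work, as an engineer would, in place of code of your own. Each camera call takes 0.05 s, during which the arm holds its last target. There are 200 camera calls.

TASK

Take the spring clip off its rail by squeezing its two handles together, and bring it, still squeezed wide open, over the middle of the top edge of the recipe card in the wooden stand. Lower it until the tips of its jaws are about 15 mm below the edge, one on each side of the card and neither touching it, and end the program while still holding the clip gaping there so that I can slip a note in against the card. Do not let the clip bite the card, and leave the stand, the pepper mill, the salt shaker and the glass where they are.

Things in the scene. Friction and masses are not known exactly. Their poses are not given: they have to be found in the camera images.
- clip: Grey plastic bag clip, 26 mm wide, about 76 mm tall. It starts clipped on the steel strip of the rail, handles up, jaws down. Origin on its pivot pin; y along the pin (and along the clip's width), x points from jaw 1 to jaw 2 (the line along which the handles are squeezed), z up from the jaws to the handles. 60 g (varies). The handles reach 36 mm above the pin when shut and 43 mm when fully squeezed, the jaws 40 mm below it; the throat between the jaws is about 35 mm deep.
- clip_pinch (a point): Point midway between the handles of the clip, 28 mm above the pivot pin: pinch the handles here, squeezing along the clip's x axis. Shut, the handles spread upwards to about 52 mm over their outer faces at the top; fully squeezed their outer faces are flat, parallel and 26 mm apart and a stop is reached. It takes about 3 N at each handle to begin and 8 N to hold it fully open; 12 to 25 N is a good grip. Axes as the clip's.
- jaw1_tip (a point): Inner lower edge of the jaw on the clip's -x side, 39 mm below the pin when shut.
- jaw2_tip (a point): Inner lower edge of the jaw on the clip's +x side, 39 mm below the pin when shut.
- jaw1 (a joint): Angle of jaw 1 in rad: 0 as it sits on the 4 mm strip, -0.05 shut with nothing in it, 0.33 fully open. The two jaws are geared together and move alike. Fully open the tips are about 30 mm apart and 37 mm below the pin.
- jaw2 (a joint): Angle of jaw 2, the same as that of jaw 1.
- clip_rail: Fixed rail for clips: wooden foot 60 x 110 x 14 mm with an upright steel strip 4 mm thick, 100 mm long along y, its top edge 64 mm above the worktop. Origin under the centre of the foot. The clip sits astride the strip with its pin about 25 mm above the strip's top edge, pin parallel to the strip.
- card_stand: Loose wooden stand 85 x 130 x 20 mm (0.8 kg) with a stiff white recipe card 4 mm thick, 120 mm wide along y, standing upright in its middle. Origin under the centre of the stand; x is the normal of the card.
- card_edge (a point): Middle of the card's top edge, 150 mm above the worktop. x is the normal of the card, y runs along the edge, z up.
- pepper_mill: Brown wooden pepper mill, 58 mm across, 150 mm tall; leave it alone. Origin under its centre.
- salt_shaker: Glass salt shaker, 44 mm across, 90 mm tall; leave it alone. Origin under its centre.
- tumbler: Glass tumbler, 76 mm across, 86 mm tall; leave it alone. Origin under its centre.
Things that resemble listed ones, but are neither listed nor needed, are in the scene too. What is shaped like the clip but red is not meant.

How it is judged:
By the outcome, as a careful person would: the job done as asked, in the order asked, and still so for the second after the job is handed in, while the arm keeps its last pose, push and grip.
It also fails if it takes over 38 s, if anything falls off the work surface, if the arm or the gripper's body presses on something with over 40 N, if the wrist force passes 120 N, or if a joint passes its speed limit or range.

## Working session

There is one attempt and no reset: what is moved stays moved. The work goes in short steps, Python scripts to look and compute and a tool call to move; the robot and the scene stay as the last step left them, time stands still between calls to the robot, and variables do not carry over. Pictures are saved under pics/ and viewed, at most 10 in all, crops included, and the job is handed in when it is done.

Besides the shell and the picture viewer there is one more tool, called as name(argument=value, ...) on one line, values as JSON. step_arm: Moves the arm, as the interface text tells. Its arguments: {"type":"object","properties":{"increments":{"type":"array"},"squeeze":{"type":"number"}},"required":["increments"]}

```bash
mkdir -p pics
cat > h.py <<'E'
import numpy as np, cv2
from rig import ctrl
def cap(n,fn):
    c=ctrl.capture(n); np.savez(fn,**{k:np.array(v) for k,v in c.items()})
    cv2.imwrite(f'pics/{fn}.png',c['img'][:,:,::-1]); return c
def load(fn): return dict(np.load(fn+'.npz'))
def ray(c,u,v):
    E=c['extrinsics']; d=E[:3,:3]@np.array([(u-c['cx'])/c['fx'],(v-c['cy'])/c['fy'],1.]); return E[:3,3],d/np.linalg.norm(d)
def onz(c,u,v,z):
    o,d=ray(c,u,v); return o+d*(z-o[2])/d[2]
def tri(c1,p1,c2,p2):
    o1,d1=ray(c1,*p1);o2,d2=ray(c2,*p2)
    s=np.linalg.lstsq(np.c_[d1,-d2],o2-o1,rcond=None)[0]
    a,b=o1+s[0]*d1,o2+s[1]*d2; return (a+b)/2,np.linalg.norm(a-b)
def proj(c,P):
    E=np.linalg.inv(c['extrinsics']); p=E[:3,:3]@np.asarray(P,float)+E[:3,3]; return p[:2]/p[2]*[c['fx'],c['fy']]+[c['cx'],c['cy']]
E
python3 - <<'E'
from h import *
for n in('scene','top'):
    c=cap(n,n+'0'); print(n,c['fx'],c['fy'],c['cx'],c['cy'],np.round(c['extrinsics'],3).tolist())
s=ctrl.sense(); print({k:np.round(v,3).tolist() for k,v in s.items()})
E
```

```text
scene 368.1015073062545 368.1015073062545 319.9869472078496 199.63448399091922 [[-0.53, -0.674, 0.515, 6.288], [-0.848, 0.426, -0.315, 14.898], [-0.007, -0.604, -0.797, 774.986], [0.0, 0.0, 0.0, 1.0]]
top 368.2905906443737 368.2905906443737 316.8253632740141 193.82155628835687 [[0.018, -0.993, 0.115, 355.4], [-0.999, -0.021, -0.026, -241.309], [0.028, -0.114, -0.993, 968.951], [0.0, 0.0, 0.0, 1.0]]
{'time_s': 0.1, 'joints': [1.017, 0.313, 1.498, -0.0, 1.331, -0.223], 'dq': [0.001, -0.001, -0.0, -0.001, 0.002, -0.0], 'tau': [0.002, -41.29, -26.014, -0.0, 0.003, -0.0], 'eef_pos': [170.404, 496.315, 193.088], 'ee_rot': [-0.0, 0.165, 0.986, -0.001], 'force': [-0.165, 0.225, -0.37], 'wrist_torque': [-0.025, -0.005, 0.004], 'grip_force': 0.0, 'grip_width': 1.006}
```

View pics/scene0.png

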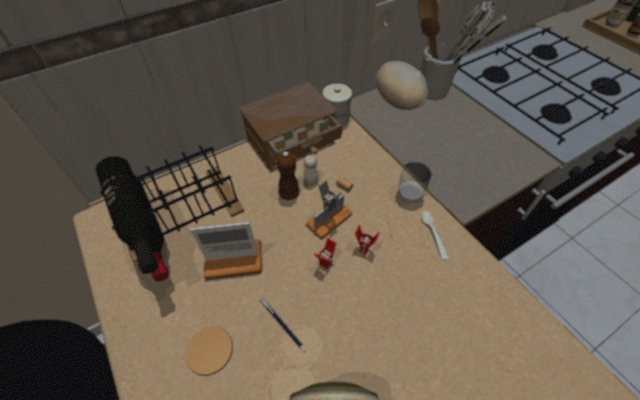

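View pics/top0.png

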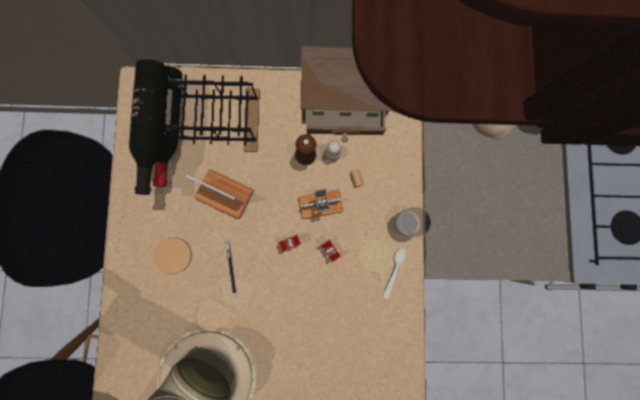

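The scene view shows the grey clip on the rail at about (330,205) and two red clips at (326,256) and (366,240). The card stand is at (230,248). In the top view the clip is at (321,203), the red clips at (289,243) and (330,250), and the card stand at (222,193). The mill and shaker stand just behind the rail, at (306,150) and (333,151). The grey clip on the rail fits the description and the red ones don't. I'll confirm that in an enlarged crop.

Run:
```python
from h import *
s=cv2.imread('pics/scene0.png');t=cv2.imread('pics/top0.png')
def cr(i,x,y,w,h): return cv2.resize(i[y:y+h,x:x+w],(400,300),interpolation=cv2.INTER_CUBIC)
m=np.vstack([np.hstack([cr(s,290,165,80,60+0),cr(t,281,173,80,60)]),np.hstack([cr(s,185,215,80,60),cr(t,182,163,80,60)])])
m=cv2.convertScaleAbs(m,alpha=1.3)
cv2.imwrite('pics/crop0.png',m)
```

```text
(no output)
```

View pics/crop0.png

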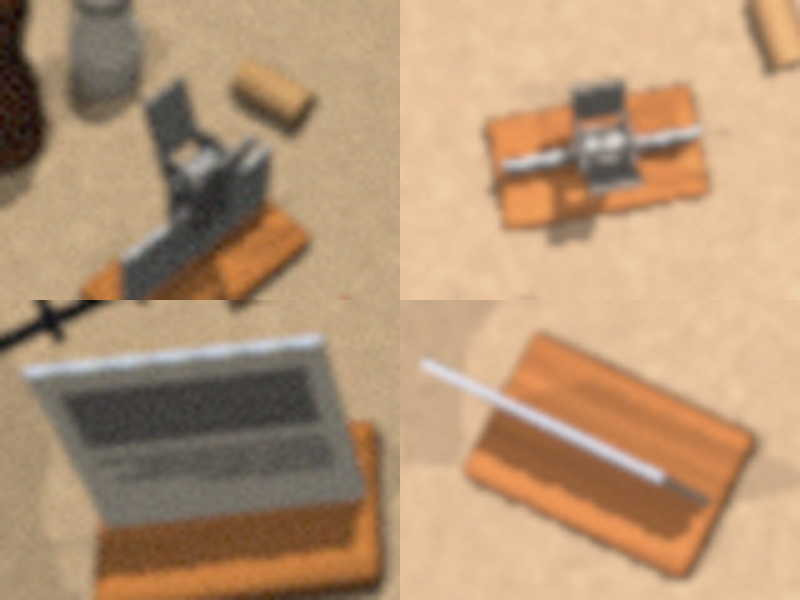

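The enlarged crop confirms a grey clip astride the steel strip on the orange foot. In the top view the strip runs from about (301,206.4) to (341.4,199). The card's top edge runs from (186.4,175.4) to (235,199) in the top view and from (190,229.4) to (249.4,222.6) in the scene view.

Run:
```python
from h import *
s=load('scene0');t=load('top0')
L=tri(s,(190,229.4),t,(186.4,175.4));R=tri(s,(249.4,222.6),t,(235,199))
print('card',L,R,np.linalg.norm(L[0]-R[0]),np.degrees(np.arctan2(*(L[0]-R[0])[[1,0]])))
# bright low-sat mask of the card edge in each view
for c,(x,y,w,h) in((s,(185,212,70,20)),(t,(180,168,62,38))):
    hsv=cv2.cvtColor(c['img'],cv2.COLOR_RGB2HSV)[y:y+h,x:x+w]
    m=((hsv[...,1]<50)&(hsv[...,2]>135)).astype(np.uint8)
    n,l,st,ce=cv2.connectedComponentsWithStats(m); k=1+st[1:,4].argmax(); v,u=np.nonzero(l==k)
    print('edge mask',st[k],ce[k]+[x,y], cv2.minAreaRect(np.c_[u+x,v+y].astype(np.float32)))
a,b=onz(t,301,206.4,64),onz(t,341.4,199,64)
print('strip',a,b,np.linalg.norm(a-b),(a+b)/2,np.degrees(np.arctan2(*(a-b)[[1,0]])))
T=lambda x,y:(281+(x-400)/5,173+y/5); S=lambda x,y:(290+x/5,165+y/5)
# far handle top corners: scene (147,103),(182,80); top (573,85),(624,81)
print('far handle',tri(s,S(147,103),t,T(573,86)),tri(s,S(182,80),t,T(624,82)))
for p in((573,86),(624,82),(590,190),(640,182)): print(onz(t,*T(*p),125))
# pin centre ~ block top
print('strip ends scene-> near right end', tri(s,S(268,150),t,T(702,130)))
```

```text
card (array([485.14458795,  28.73758652, 150.82734041]), np.float64(0.10970159404957025)) (array([435.16103615, -80.27549565, 151.33145642]), np.float64(2.3457531700299126)) 119.92690135134082 65.36808661051992
edge mask [  4   9  61   9 135] [219.13333333 225.19259259] ((218.96951293945312, 225.22560119628906), (2.2086305618286133, 60.40605163574219), 83.6598129272461)
edge mask [  6   7  48  24 128] [207.3984375 185.390625 ] ((209.47708129882812, 186.5469512939453), (52.32588577270508, 2.779290199279785), 26.029592514038086)
strip [ 428.14101118 -226.50763833   64.        ] [ 448.56083685 -325.97093766   64.        ] 101.5377624066383 [ 438.35092402 -276.23928799   64.        ] 101.60162646250863
far handle (array([ 460.79630513, -261.10010897,  125.66747104]), np.float64(1.9406731085134854)) (array([ 464.11940619, -283.67571017,  124.08536641]), np.float64(0.6089922167143678))
[ 461.44453841 -260.32406026  125.        ]
[ 463.82456182 -283.87731136  125.        ]
[ 413.50383877 -269.03102152  125.        ]
[ 417.65164985 -291.95985386  125.        ]
strip ends scene-> near right end (array([ 449.63705796, -325.86676124,   58.17782703]), np.float64(1.6103226452454578))
```

```bash
cat >> h.py <<'E'
from scipy.spatial.transform import Rotation as Ro
def to(P,ang):
    "shift (cm) and turn (deg) in tool axes to TCP P, tool y at ang deg, pointing down"
    s=ctrl.sense(); q=s['ee_rot']; R=Ro.from_quat([q[1],q[2],q[3],q[0]])
    a=np.radians(ang); y=np.array([np.cos(a),np.sin(a),0]); z=np.array([0,0,-1.]); G=Ro.from_matrix(np.c_[np.cross(y,z),y,z])
    print('shift cm',np.round(R.inv().apply(np.array(P)-s['eef_pos'])/10,2),'turn',np.round((R.inv()*G).as_rotvec(degrees=True),2),
      'at',np.round(s['eef_pos'],1),'F',np.round(s['force'],1),'w',round(s['grip_width'],3),'gf',round(s['grip_force'],1),'t',s['time_s'])
E
python3 - <<'E'
from h import *
t=load('top0');s=load('scene0')
print('mill',onz(t,306,145,150),tri(s,(287,156),t,(306,143)),'shaker',onz(t,333,149,90),'base px',proj(t,(0,0,0)),proj(s,(0,0,0)))
print('rack/bottle',onz(t,150,190,100),tri(s,(110,160),t,(150,65)))
to((300,100,300),41); to((438.7,-276.3,220),11)
E
```

```text
mill [ 561.30100836 -236.00933151  150.        ] (array([ 567.21718279, -236.849261  ,  142.40440031]), np.float64(2.3815278384605754)) shaker [ 568.08486423 -301.68374911   90.        ] base px [206.15259153 378.41205735] [332.63296951 476.35242218]
rack/bottle [456.54929277 128.07439155 100.        ] (array([724.61642578, 112.75003809, 185.51857734]), np.float64(3.348745239717402))
shift cm [-25.13 -33.28 -10.66] turn [-0.07  0.   30.05] at [170.4 496.3 193.1] F [-0.2  0.2 -0.4] w 1.006 gf 0.0 t 0.1
shift cm [-50.47 -64.36  -2.63] turn [-6.000e-02  2.000e-02  6.005e+01] at [170.4 496.3 193.1] F [-0.2  0.2 -0.4] w 1.006 gf 0.0 t 0.1
```

step_arm(increments=[[[-3,-4,-1.5],[0,0,4],100],[[-6,-8,-3],[0,0,8],100],[[-9.5,-12.5,-5],[0,0,12],100],[[-13,-17,-6.5],[0,0,16],100],[[-16,-21,-8],[0,0,20],100],[[-19,-25,-9.5],[0,0,24],100],[[-22,-29,-10.5],[0,0,27],100],[[-25,-33.5,-10.5],[0,0,30],100]])

```text
time_s: 1.1
eef_pos: [298.5, 97.0, 299.1]
ee_rot: [0.001, 0.415, 0.91, 0.0]
force: [1.6, 0.3, 0.2]
grip_width: 1.0
grip_force: 0.0
```

```bash
python3 -c "
from h import *
to((438.7,-276.3,220),11)"
```

```text
shift cm [-37.37 -13.9    7.93] turn [ 0.08  0.04 29.98] at [298.5  97.  299.1] F [1.6 0.3 0.2] w 1.0 gf 0.0 t 1.1
```

step_arm(increments=[[[-5.4,-2,0.5],[0,0,4.5],100],[[-10.8,-4,1],[0,0,9],100],[[-16.2,-6,2],[0,0,13.5],100],[[-21.6,-8,3.5],[0,0,18],100],[[-27,-10,5],[0,0,22.5],100],[[-32.4,-12,6.5],[0,0,27],100],[[-37.4,-13.9,7.9],[0,0,30],100],[[-37.4,-13.9,7.9],[0,0,30],100]])

```text
time_s: 2.1
eef_pos: [438.6, -276.9, 217.0]
ee_rot: [-0.002, 0.637, 0.771, 0.0]
force: [0.1, 0.5, 0.2]
grip_width: 0.999
grip_force: 0.0
```

```bash
python3 -c "
from h import *
to((438.7,-276.3,100),10.8)
s=cap('scene','scene1');t=cap('top','top1')
a=cv2.imread('pics/scene1.png')[120:270,240:440];b=cv2.imread('pics/top1.png')[120:270,220:420]
cv2.imwrite('pics/c1.png',np.hstack([cv2.resize(x,(400,300),interpolation=cv2.INTER_CUBIC) for x in(a,b)]))"
```

```text
shift cm [ 0.02  0.05 11.7 ] turn [-0.15 -0.2   0.06] at [ 438.6 -276.9  217. ] F [0.1 0.5 0.2] w 0.999 gf 0.0 t 2.1
```

View pics/c1.png

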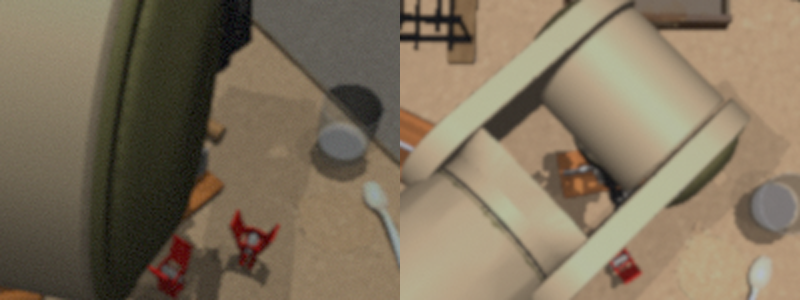

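The arm blocks both views of the clip at this pose: the left crop shows the forearm, and the right crop shows the rail under the wrist at about (575,175). The surroundings are clear, so I'm lowering onto the measured pose.

step_arm(increments=[[[0,0,2],[0,0,0],100],[[0,0,4],[0,0,0],100],[[0,0,6],[0,0,0],100],[[0,0,8],[0,0,0],100],[[0,0,10],[0,0,0],100],[[0,0,11.8],[0,0,0],100],[[0,0,11.8],[0,0,0],100],[[0,0,11.8],[0,0,0],100]], squeeze=20)

```text
time_s: 3.2
eef_pos: [439.4, -274.7, 102.9]
ee_rot: [0.001, 0.635, 0.772, -0.0]
force: [0.7, -0.2, -0.1]
grip_width: 1.0
grip_force: 0.0
```

```bash
python3 -c "
from h import *
to((438.7,-276.3,98),10.8)
s=cap('scene','scene2');t=cap('top','top2')
a=cv2.imread('pics/scene2.png')[120:270,240:440];b=cv2.imread('pics/top2.png')[120:270,220:420]
cv2.imwrite('pics/c2.png',np.hstack([cv2.resize(x,(400,300),interpolation=cv2.INTER_CUBIC) for x in(a,b)]))"
```

```text
shift cm [-0.14 -0.1   0.49] turn [0.06 0.09 0.29] at [ 439.4 -274.7  102.9] F [ 0.7 -0.2 -0.1] w 1.0 gf 0.0 t 3.2
```

step_arm(increments=[[[-0.1,-0.1,0.4],[0,0,0.3],100],[[-0.1,-0.1,0.4],[0,0,0.3],70],[[-0.1,-0.1,0.4],[0,0,0.3],50],[[-0.1,-0.1,0.4],[0,0,0.3],35],[[-0.1,-0.1,0.4],[0,0,0.3],20],[[-0.1,-0.1,0.4],[0,0,0.3],20],[[-0.1,-0.1,0.4],[0,0,0.3],20],[[-0.1,-0.1,0.4],[0,0,0.3],20]], squeeze=20)

```text
time_s: 4.3
eef_pos: [438.1, -276.0, 97.6]
ee_rot: [-0.0, 0.638, 0.77, -0.0]
force: [-0.4, 0.7, -0.5]
grip_width: 0.203
grip_force: 0.0
```

step_arm(increments=[[[0,0,0],[0,0,0],20],[[0,0,0],[0,0,0],20],[[0,0,0],[0,0,0],20],[[0,0,0],[0,0,0],20]])

```text
time_s: 4.8
eef_pos: [438.2, -276.0, 97.6]
ee_rot: [0.0, 0.638, 0.77, 0.0]
force: [-1.8, 0.1, -0.7]
grip_width: 0.2
grip_force: 0.0
```

```bash
python3 -c "
from h import *
s=cap('scene','scene3');t=cap('top','top3')
a=cv2.imread('pics/scene3.png')[165:240,280:380];b=cv2.imread('pics/top3.png')[160:235,270:370]
cv2.imwrite('pics/c3.png',cv2.convertScaleAbs(np.hstack([cv2.resize(x,(400,300),interpolation=cv2.INTER_CUBIC) for x in(a,b)]),alpha=1.4))
print(ctrl.sense())"
```

```text
{'time_s': 4.9, 'joints': array([-7.88676352e-01,  3.94270202e-01,  1.64987588e+00,  1.12883442e-05,
        1.09744177e+00, -9.76241889e-01]), 'dq': array([-0.00172907,  0.00051899, -0.00092317, -0.00236014,  0.00087751,
       -0.00013924]), 'tau': array([ 6.92016761e-05, -4.21724725e+01, -2.31716591e+01, -3.55045659e-04,
        5.13030427e-04, -9.75806955e-06]), 'eef_pos': array([ 438.15102947, -276.01412135,   97.60610526]), 'ee_rot': array([2.87808878e-06, 6.37784199e-01, 7.70215109e-01, 4.76709367e-06]), 'force': array([-1.28788886,  0.19632567, -0.18962231]), 'wrist_torque': array([ 0.0137281 , -0.03522082,  0.05013365]), 'grip_force': 0.0, 'grip_width': 0.19805520103725993}
```

View pics/c3.png

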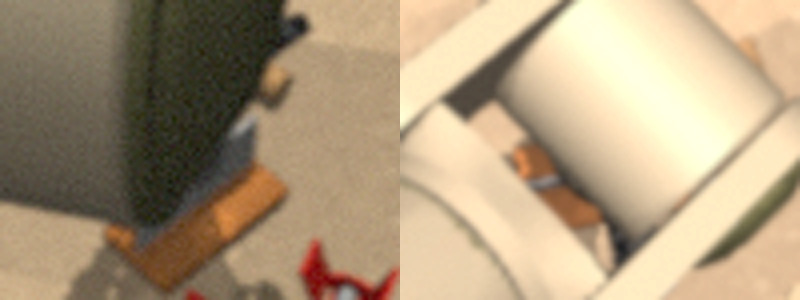

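The fingers closed to 20% with no force, so the handles are not between the pads, and the wrist hides the clip. I'll rise without opening, which is safe whether the clip is above or below the pads, and then look.

step_arm(increments=[[[0,0,-1],[0,0,0],20],[[0,0,-2],[0,0,0],20],[[0,0,-4],[0,0,0],20],[[0,0,-6],[0,0,0],20],[[0,0,-8],[0,0,0],20],[[0,0,-11],[0,0,0],20],[[0,0,-15],[0,0,0],20],[[0,0,-19],[0,0,0],20]])

```text
time_s: 5.9
eef_pos: [437.9, -275.8, 289.7]
ee_rot: [0.0, 0.638, 0.77, -0.0]
force: [1.1, 0.6, -0.6]
grip_width: 0.201
grip_force: 0.0
```

```bash
python3 -c "
from h import *
to((330,-60,330),10.8)"
```

```text
shift cm [23.21 -6.58 -4.05] turn [ 0.02  0.04 -0.06] at [ 437.9 -275.8  289.7] F [ 1.1  0.6 -0.6] w 0.201 gf 0.0 t 5.9
```

step_arm(increments=[[[5,-1.4,-1],[0,0,0],20],[[10,-2.8,-2],[0,0,0],20],[[15,-4.2,-3],[0,0,0],20],[[19,-5.4,-4],[0,0,0],20],[[23,-6.6,-4],[0,0,0],20],[[23,-6.6,-4],[0,0,0],20]])

```text
time_s: 6.65
eef_pos: [329.6, -60.8, 328.9]
ee_rot: [0.002, 0.637, 0.771, 0.0]
force: [1.1, -0.4, 0.3]
grip_width: 0.202
grip_force: 0.0
```

```bash
python3 -c "
from h import *
s=cap('scene','scene4');t=cap('top','top4')
a=cv2.imread('pics/scene4.png');b=cv2.imread('pics/top4.png')
f=lambda i,x,y,w,h: cv2.resize(i[y:y+h,x:x+w],(400,300),interpolation=cv2.INTER_CUBIC)
cv2.imwrite('pics/c4.png',cv2.convertScaleAbs(np.vstack([np.hstack([f(a,290,165,80,60),f(b,281,173,80,60)]),np.hstack([cv2.resize(a,(400,300)),cv2.resize(b,(400,300))])]),alpha=1.3))"
```

```text
(no output)
```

View pics/c4.png

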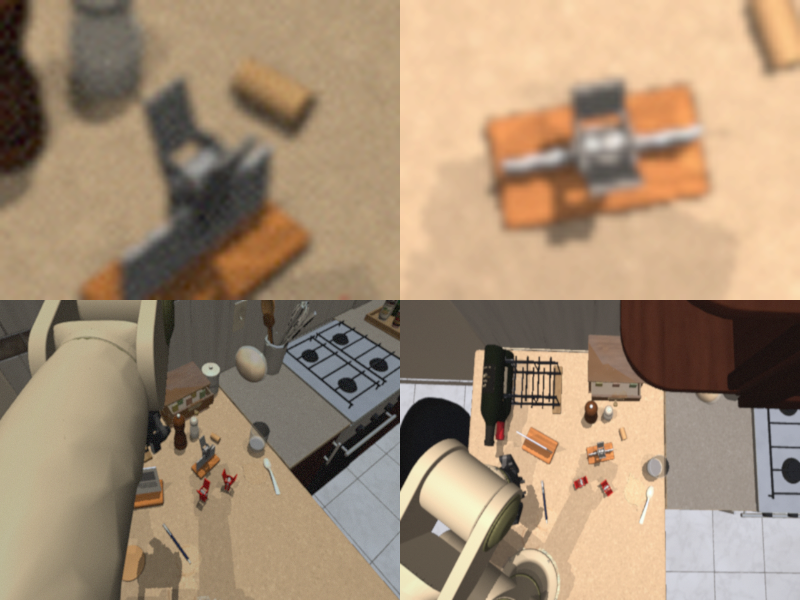

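The clip is still on the rail, unmoved, so the fingers never touched it. The gripper appears at about (176,227) in the top view, so I'll compare that with where the reported TCP should project.

```bash
python3 -c "
from h import *
s=load('scene4');t=load('top4')
print(ctrl.sense()['eef_pos'])
for z in(329,350,400): print(z,proj(s,(329.6,-60.8,z)),proj(t,(329.6,-60.8,z)))
b=cv2.imread('pics/top4.png');a=cv2.imread('pics/scene4.png')
f=lambda i,x,y,w,h: cv2.resize(i[y:y+h,x:x+w],(400,400),interpolation=cv2.INTER_CUBIC)
cv2.imwrite('pics/c5.png',cv2.convertScaleAbs(np.hstack([f(a,200,110,100,100),f(b,130,190,100,100)]),alpha=2))"
```

```text
[330.5210311  -62.50609885 328.16579718]
329 [249.82083591 212.44326946] [200.14656808 249.52637541]
350 [247.50036766 204.03172265] [196.49704432 249.98247552]
400 [241.33618551 181.68696239] [186.70848792 251.20580271]
```

View pics/c5.png

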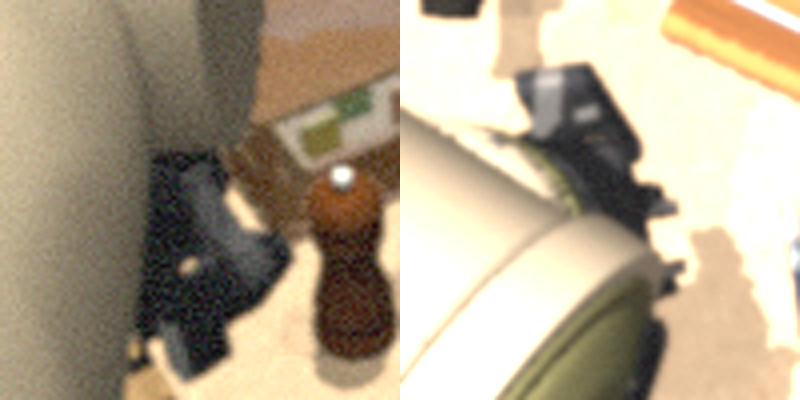

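```bash
python3 -c "
from h import *
s=load('scene4');t=load('top4')
print('near',tri(s,(247,204),t,(200,257)),tri(s,(253,198),t,(200,257)))
print('far',tri(s,(271,173),t,(200,237)))
for z in (329,345,360,380): print(z,[np.round(np.r_[proj(s,(330+d,-61+.19*d,z)),proj(t,(330+d,-61+.19*d,z))],1).tolist() for d in(-12,12)])
a=cv2.imread('pics/scene4.png');b=cv2.imread('pics/top4.png')
for n,i,z in (('s',a,(225,135,50,90)),('t',b,(180,225,40,45))):
  x,y,w,h=z; g=cv2.cvtColor(i,cv2.COLOR_BGR2GRAY)[y:y+h,x:x+w]; m=(g<55).astype(np.uint8)
  k,l,st,ce=cv2.connectedComponentsWithStats(m); k=1+st[1:,4].argmax(); V,U=np.nonzero(l==k)
  print(n,'right',[(U[V==v].max()+x,v+y) for v in range(0,h,3) if (V==v).any()],'bottom row',V.max()+y)
"
```

```text
near (array([321.34845629, -63.74598914, 356.59283074]), np.float64(11.506649542899954)) (array([320.31476692, -70.27152311, 367.60382104]), np.float64(4.043910676212518))
far (array([341.88440369, -91.62737061, 391.43312274]), np.float64(33.58591208228499))
329 [[254.8, 217.2, 201.2, 256.4], [245.0, 207.3, 199.3, 242.2]]
345 [[253.1, 210.9, 198.5, 257.0], [243.1, 200.9, 196.5, 242.3]]
360 [[251.5, 204.7, 195.8, 257.5], [241.3, 194.6, 193.8, 242.5]]
380 [[249.2, 195.9, 192.0, 258.2], [238.8, 185.8, 189.9, 242.7]]
s right [(np.int64(263), 135), (np.int64(262), 138), (np.int64(267), 141), (np.int64(269), 144), (np.int64(271), 147), (np.int64(273), 150), (np.int64(274), 153), (np.int64(274), 156), (np.int64(274), 159), (np.int64(274), 162), (np.int64(274), 165), (np.int64(274), 168), (np.int64(271), 171), (np.int64(272), 174), (np.int64(270), 177), (np.int64(268), 180), (np.int64(266), 183), (np.int64(263), 186), (np.int64(258), 189), (np.int64(255), 192), (np.int64(256), 195), (np.int64(256), 198), (np.int64(252), 201), (np.int64(230), 204), (np.int64(230), 207), (np.int64(242), 210), (np.int64(237), 213), (np.int64(230), 216), (np.int64(228), 219), (np.int64(227), 222)] bottom row 224
t right [(np.int64(188), 225), (np.int64(189), 228), (np.int64(187), 231), (np.int64(187), 234), (np.int64(194), 237), (np.int64(195), 240), (np.int64(195), 243), (np.int64(190), 246), (np.int64(191), 249)] bottom row 249
```

```bash
python3 -c "
from h import *
s=load('scene4');t=load('top4')
C=np.array([330,-61.5]);a=np.radians(10.7);Y=np.array([np.cos(a),np.sin(a)]);X=np.array([np.sin(a),-np.cos(a)])
for off in (0,15,30,45):
  print('off',off)
  for nm,y,z in(('near out',-23,329),('near in',-9,329),('far out',23,329),('body near',-42,402),('body far',42,402)):
    w=38 if 'body' in nm else 11
    print(nm,[np.round(np.r_[proj(s,[*(C+y*Y+k*X),z+off]),proj(t,[*(C+y*Y+k*X),z+off])]).astype(int).tolist() for k in(-w,w)])
"
```

```text
off 0
near out [[253, 226, 196, 264], [266, 217, 209, 262]]
near in [[248, 220, 195, 256], [260, 212, 208, 253]]
far out [[235, 207, 192, 237], [247, 199, 205, 235]]
body near [[236, 215, 165, 283], [284, 183, 216, 275]]
body far [[200, 178, 158, 228], [246, 150, 208, 219]]
off 15
near out [[252, 220, 193, 265], [264, 211, 206, 262]]
near in [[246, 214, 192, 256], [258, 206, 205, 254]]
far out [[233, 201, 190, 237], [245, 193, 203, 235]]
body near [[234, 208, 161, 285], [283, 176, 213, 276]]
body far [[197, 170, 154, 227], [244, 142, 205, 219]]
off 30
near out [[250, 214, 190, 265], [263, 205, 204, 263]]
near in [[244, 208, 189, 257], [257, 199, 203, 254]]
far out [[231, 195, 187, 237], [244, 187, 200, 235]]
body near [[231, 201, 157, 286], [282, 168, 211, 277]]
body far [[193, 162, 150, 227], [242, 134, 203, 218]]
off 45
near out [[248, 208, 187, 266], [261, 199, 201, 264]]
near in [[242, 201, 186, 257], [255, 193, 200, 255]]
far out [[229, 188, 184, 237], [242, 180, 197, 235]]
body near [[228, 193, 152, 288], [281, 159, 208, 278]]
body far [[190, 154, 145, 227], [241, 126, 200, 218]]
```

In both views the fingertips stand about 30–40 mm above the reported TCP: the near tip's bottom edge runs (247,205)–(257,198) in the scene view, and the tips in the top view end near column 200. At z=98 the fingers therefore closed just above the handles. I'll go back and reach about 33 mm deeper.

```bash
python3 -c "
from h import *
to((440.5,-276.3,150),10.8)"
```

```text
shift cm [-23.04   6.79  17.85] turn [ 0.05  0.06 -0.03] at [330.5 -62.5 328.2] F [ 0.2 -0.4 -0.1] w 0.202 gf 0.0 t 6.75
```

step_arm(increments=[[[-5,1.5,0],[0,0,0],100],[[-10,3,2],[0,0,0],100],[[-15,4.5,4],[0,0,0],100],[[-20,5.8,7],[0,0,0],100],[[-23,6.8,10],[0,0,0],100],[[-23,6.8,14],[0,0,0],100],[[-23,6.8,17.8],[0,0,0],100],[[-23,6.8,17.8],[0,0,0],100]])

```text
time_s: 7.75
eef_pos: [439.0, -275.6, 147.2]
ee_rot: [-0.003, 0.638, 0.77, 0.0]
force: [-0.9, 0.5, 1.3]
grip_width: 1.001
grip_force: 0.0
```

```bash
python3 -c "
from h import *
to((440.5,-276.3,66),10.8)"
```

```text
shift cm [-0.13  0.16  8.12] turn [-0.19 -0.28 -0.12] at [ 439.  -275.6  147.2] F [-0.9  0.5  1.3] w 1.001 gf 0.0 t 7.75
```

step_arm(increments=[[[0,0,1.5],[0,0,0],100],[[0,0,3],[0,0,0],100],[[0,0,4.5],[0,0,0],100],[[0,0,6],[0,0,0],100],[[0,0.1,7],[0,0,0],100],[[0,0.1,8.2],[0,0,0],100],[[0,0.1,8.2],[0,0,0],100],[[0,0.1,8.2],[0,0,0],100]])

```text
time_s: 8.75
eef_pos: [441.3, -275.6, 67.9]
ee_rot: [0.0, 0.638, 0.77, -0.0]
force: [0.1, -0.2, -0.2]
grip_width: 1.003
grip_force: 0.0
```

step_arm(increments=[[[0,0,0],[0,0,0],80],[[0,0,0],[0,0,0],60],[[0,0,0],[0,0,0],50],[[0,0,0],[0,0,0],42],[[0,0,0],[0,0,0],42],[[0,0,0],[0,0,0],42]], squeeze=20)

```text
time_s: 9.5
eef_pos: [441.1, -275.5, 67.6]
ee_rot: [-0.0, 0.638, 0.77, -0.0]
force: [0.3, 1.1, -0.7]
grip_width: 0.42
grip_force: 4.4
```

Contact at 4.4 N with 36 mm opening, so the handles are now between the pads. I'm squeezing fully.

step_arm(increments=[[[0,0,0],[0,0,0],36],[[0,0,0],[0,0,0],30],[[0,0,0],[0,0,0],20],[[0,0,0],[0,0,0],15],[[0,0,0],[0,0,0],15],[[0,0,0],[0,0,0],15]], squeeze=22)

```text
time_s: 10.25
eef_pos: [441.1, -275.5, 67.6]
ee_rot: [0.0, 0.638, 0.77, -0.0]
force: [0.1, 0.6, -0.2]
grip_width: 0.297
grip_force: 23.8
```

step_arm(increments=[[[0,0,-1],[0,0,0],15],[[0,0,-2.5],[0,0,0],15],[[0,0,-4.5],[0,0,0],15],[[0,0,-7],[0,0,0],15],[[0,0,-10],[0,0,0],15],[[0,0,-13],[0,0,0],15],[[0,0,-16],[0,0,0],15],[[0,0,-16],[0,0,0],15]])

```text
time_s: 11.25
eef_pos: [441.8, -276.0, 230.5]
ee_rot: [0.003, 0.638, 0.77, -0.0]
force: [0.9, -0.4, -1.2]
grip_width: 0.297
grip_force: 23.8
```

```bash
python3 -c "
from h import *
to((462,-25,228),-24.6)"
```

```text
shift cm [24.29  6.67  0.16] turn [ 0.25  0.19 35.35] at [ 441.8 -276.   230.5] F [ 0.9 -0.4 -1.2] w 0.297 gf 23.8 t 11.25
```

step_arm(increments=[[[4,1.1,0],[0,0,5],15],[[8,2.2,0],[0,0,11],15],[[12,3.3,0],[0,0,17],15],[[16,4.4,0],[0,0,23],15],[[20,5.5,0],[0,0,29],15],[[23,6.3,0],[0,0,34],15],[[24.3,6.6,0],[0,0,35.4],15],[[24.3,6.6,0],[0,0,35.4],15]])

```text
time_s: 12.25
eef_pos: [460.3, -23.7, 227.2]
ee_rot: [-0.0, 0.841, 0.541, -0.0]
force: [0.5, -0.1, -0.5]
grip_width: 0.289
grip_force: 23.8
```

```bash
python3 -c "
from h import *
to((461,-25.5,228),-24.6)
s=cap('scene','scene6');t=cap('top','top6')
P=ctrl.sense()['eef_pos']
print(proj(s,P),proj(t,P),proj(s,(460.2,-25.8,151)),proj(t,(460.2,-25.8,151)))
a=cv2.imread('pics/scene6.png');b=cv2.imread('pics/top6.png')
f=lambda i,x,y,w,h: cv2.resize(i[y:y+h,x:x+w],(400,400),interpolation=cv2.INTER_CUBIC)
cv2.imwrite('pics/c6.png',cv2.convertScaleAbs(np.hstack([f(a,170,150,100,100),f(b,165,135,100,100)]),alpha=1.6))"
```

```text
shift cm [-0.13  0.14 -0.08] turn [-0.05  0.01  0.05] at [460.3 -23.7 227.2] F [ 0.5 -0.1 -0.5] w 0.289 gf 23.8 t 12.25
[210.44752167 203.71450926] [200.13673605 181.87781072] [220.18636809 226.00702334] [210.43340727 187.01330371]
```

View pics/c6.png

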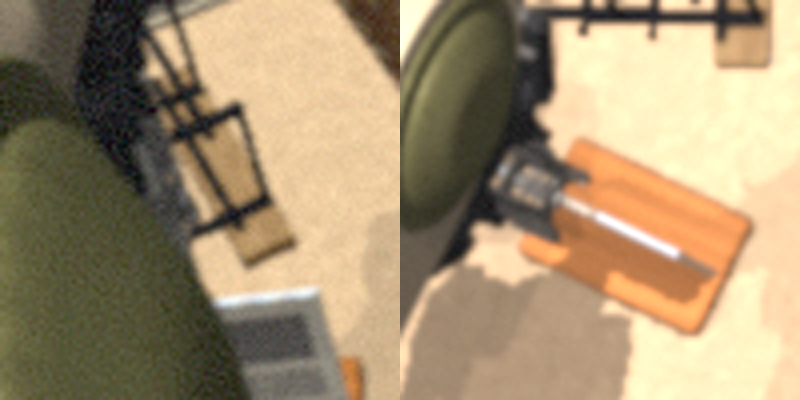

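The crop shows the gaping clip above the card in the top view. Its open jaw corners are at about (211.8,179.5) and (204.5,194), one on each side of the card line. I'll check the centring numerically.

```bash
python3 -c "
from h import *
t=load('top6')
a=np.radians(-24.6);N=np.array([np.cos(a),np.sin(a)]);E=np.array([np.sin(a),-np.cos(a)])
C=np.array([460.2,-25.8])
for z in(205,212,218):
  p=onz(t,211.75,179.5,z)[:2];q=onz(t,204.5,194,z)[:2]
  m=(p+q)/2-13*E
  print(z,'gap',np.linalg.norm(p-q),'dir',np.degrees(np.arctan2(*(p-q)[::-1])),'clip minus card: normal',(m-C)@N,'along',(m-C)@E)
# card line re-measured, now
L,R=onz(t,165+180/4,135+205/4,151),onz(t,165+283/4,135+255/4,151)
print('card line ang',np.degrees(np.arctan2(*(L-R)[[1,0]])),'normal off',[((x[:2]-C)@N).round(1) for x in(L,R)],'R end along',(R[:2]-C)@E)
"
```

```text
205 gap 33.45341116975138 dir -23.527100230784356 clip minus card: normal -1.9112748666895933 along -1.7182196996780394
212 gap 33.14688099865064 dir -23.527100230784264 clip minus card: normal -1.9448520308017592 along 0.37360361763471994
218 gap 32.8841408519928 dir -23.527100230784313 clip minus card: normal -1.9736324571835595 along 2.166595032474194
card line ang 65.32093872188982 normal off [np.float64(1.1), np.float64(1.0)] R end along 62.31219356153697
```

The clip is centred along the edge but sits about 2–2.5 mm to the -normal side, so I'll shift it +2 mm and lower it 75 mm.

step_arm(increments=[[[0,0.2,0],[0,0,0],15],[[0,0.2,1.5],[0,0,0],15],[[0,0.2,3],[0,0,0],15],[[0,0.2,4],[0,0,0],15],[[0,0.2,5],[0,0,0],15],[[0,0.2,5.5],[0,0,0],15],[[0,0.2,5.5],[0,0,0],15],[[0,0.2,5.5],[0,0,0],15]])

```text
time_s: 13.35
eef_pos: [462.7, -25.3, 173.0]
ee_rot: [0.0, 0.842, 0.54, 0.0]
force: [-0.7, -0.0, -1.0]
grip_width: 0.296
grip_force: 23.8
```

```bash
python3 -c "
from h import *
to((461,-25.5,152),-24.6)
s=cap('scene','scene7');t=cap('top','top7')
a=cv2.imread('pics/scene7.png');b=cv2.imread('pics/top7.png')
f=lambda i,x,y,w,h: cv2.resize(i[y:y+h,x:x+w],(400,400),interpolation=cv2.INTER_CUBIC)
cv2.imwrite('pics/c7.png',cv2.convertScaleAbs(np.hstack([f(a,180,180,80,80),f(b,175,145,60,60)]),alpha=1.6))"
```

```text
shift cm [-0.09 -0.15  2.1 ] turn [ 0.04 -0.   -0.05] at [462.7 -25.3 173. ] F [-0.7 -0.  -1. ] w 0.296 gf 23.8 t 13.35
```

View pics/c7.png

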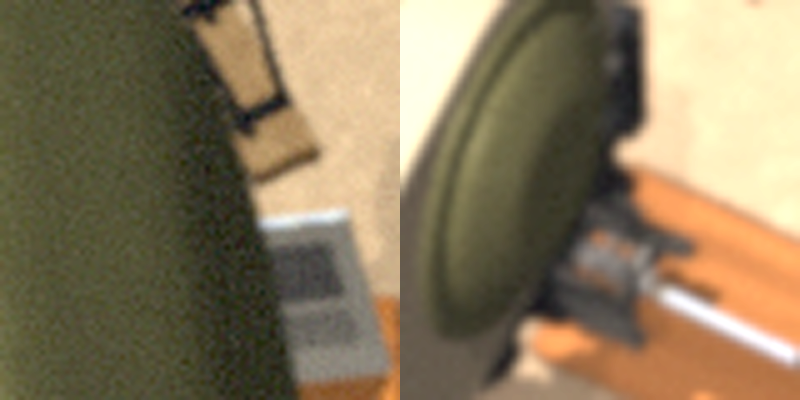

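The right crop shows the jaws just above the edge, astride the card line, with right corners at about (218.5,181.8) and (211,196.8) in the full picture. I'll check the gaps before going on.

```bash
python3 -c "
from h import *
t=load('top7')
a=np.radians(-24.6);N=np.array([np.cos(a),np.sin(a)]);E=np.array([np.sin(a),-np.cos(a)])
C=np.array([460.2,-25.8])
p=onz(t,218.5,181.75,157.4)[:2];q=onz(t,211,196.75,157.4)[:2]
print('gap',np.linalg.norm(p-q),'dir',np.degrees(np.arctan2(*(p-q)[::-1])),'normal',[(x-C)@N for x in(p,q)],'along',((p+q)/2-13*E-C)@E)
for x,y in((660,287),(795,357)):
  r=onz(t,175+(x-400)/6.667,145+y/6.667,151)[:2]; print('card',(r-C)@N,(r-C)@E)
"
```

```text
gap 36.75919721548583 dir -23.65472893304419 normal [np.float64(18.088506785880035), np.float64(-18.66568785427401)] along -0.32845804876506296
card 1.3723411876273819 8.147475280662496
card -0.028049209932046182 59.12132963588301
```

step_arm(increments=[[[0,0,0.6],[0,0,0],15],[[0,0,1.2],[0,0,0],15],[[0,0,1.8],[0,0,0],15],[[0,0,2.1],[0,0,0],15],[[0,0,2.1],[0,0,0],15],[[0,0,2.1],[0,0,0],15],[[0,0,2.1],[0,0,0],15]])

```text
time_s: 14.32
eef_pos: [462.6, -25.3, 151.8]
ee_rot: [0.0, 0.842, 0.54, 0.0]
force: [-0.7, 0.2, -0.2]
grip_width: 0.291
grip_force: 23.8
```

```bash
python3 -c "
from h import *
to((461,-25.5,151.5),-24.6)
s=cap('scene','scene8');t=cap('top','top8')
a=cv2.imread('pics/scene8.png');b=cv2.imread('pics/top8.png')
f=lambda i,x,y,w,h: cv2.resize(i[y:y+h,x:x+w],(400,400),interpolation=cv2.INTER_CUBIC)
cv2.imwrite('pics/c8.png',cv2.convertScaleAbs(np.hstack([f(a,180,180,80,80),f(b,175,145,60,60)]),alpha=1.6))"
```

```text
shift cm [-0.09 -0.13  0.03] turn [ 0.02 -0.   -0.05] at [462.6 -25.3 151.8] F [-0.7  0.2 -0.2] w 0.291 gf 23.8 t 14.325
```

View pics/c8.png

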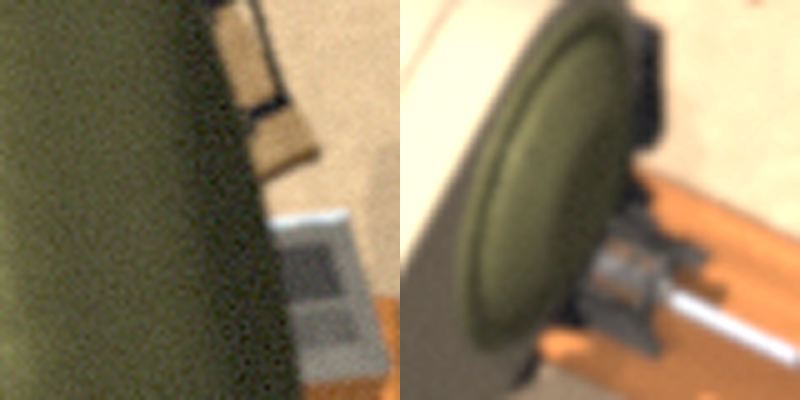

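The picture shows the jaws astride the card, with corners at about (221.5,183) and (214,198) and the card edge midway between them. Neither jaw touches, the card hasn't moved and the wrist force is near zero, so I'm handing in.

```bash
python3 -c "
from rig import ctrl
print(ctrl.finish_job())"
```

```text
the job is handed in; nothing more can be done
None
```

The job is handed in at 14.3 s: the grey clip is held fully open (about 24 N) over the middle of the card's top edge, one jaw tip on each side, about 15 mm below the edge by calculation (not measured in a picture), with neither touching in the last top view.

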